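# Lay out a waveguide line between amplifier and absorber

### The job

Lay out the waveguide line on the four empty saddle stands, one part to a stand, in signal order from the gold amplifier to the black absorber: the filter (row of tuning screws) next to the amplifier, then the attenuator (black box with micrometer), then the frequency meter (upright round knob), and last the horn, its mouth facing the absorber. Seat each part level, right way up, in both notches of its stand and centred on it, ready to be screwed together, and do not tip any part over on the way.

Things in the scene. Friction and masses are not known exactly. Their poses are not given: they have to be found in the camera images.
- filter_mid (a point): FILTER. Brass waveguide tube 24 mm wide, 14 mm high, along y; 68 mm long with a flange at each end, 36 mm square, 4.5 mm thick. Starts upright, on its flanges. Point on the tube's axis, half-way along, 18 mm above the underside; z up. Grip across the 24 mm. 0.17 kg. A row of five small tuning screws on top, up to 21 mm above this point. Works either way round.
- attenuator_mid (a point): ATTENUATOR. Brass waveguide tube 24 mm wide, 14 mm high, along y; 68 mm long with a flange at each end, 36 mm square, 4.5 mm thick. Starts upright, on its flanges. Point on the tube's axis, half-way along, 18 mm above the underside; z up. Grip across the 24 mm. 0.19 kg. On top a black box 18 x 30 x 19 mm and a metal micrometer lying along +y, up to 26 mm above this point. Works either way round.
- wavemeter_mid (a point): FREQUENCY METER. Brass waveguide tube 24 mm wide, 14 mm high, along y; 68 mm long with a flange at each end, 36 mm square, 4.5 mm thick. Starts upright, on its flanges. Point on the tube's axis, half-way along, 18 mm above the underside; z up. Grip across the 24 mm. 0.2 kg. On top an upright round cavity, 23 mm across, with a knurled knob, up to 38 mm above this point. Works either way round.
- horn_mid (a point): HORN. Brass waveguide tube 24 mm wide, 14 mm high, along y; a flange 34 mm off at the -y end, 36 mm square, 4.5 mm thick. Starts upright, on flange and mouth rim. Point on the tube's axis, mid-way along its straight part, 18 mm above the underside; z up. Grip across the 24 mm. 0.15 kg. From y = 29 mm it flares to an open mouth 50 mm wide, 36 mm high, at y = 59 mm: +y is where the mouth looks.
- amplifier: AMPLIFIER, fixed: gold-plated block 85 mm wide, 34 mm long, 42 mm high, black knob on top, on a bracket at one end (left or right) of the rail, with a flanged stub at either end, 62 mm long in all, top 88 mm above the bench. Origin under its centre, 6 mm above the bench; y along the rail. The stands' centres follow 78, 158, 238 and 318 mm from it along the rail.
- absorber: ABSORBER, fixed: upright black pyramid-foam tile, 84 mm wide, 34 mm thick, top 98 mm above the bench, at the other end of the rail, 78 mm past the last stand. Origin under its centre, 6 mm above the bench; y along the rail.
- stand_1: SADDLE STAND, fixed, one of four alike (numbers tell no order). Origin under its foot (72 x 50 x 8 mm), 6 mm above the bench; y along the rail, as the tube shall lie. Two polished notched plates 3 mm thick at y = -19.5 and 19.5 mm, 36 mm apart. Notch floor 30 mm wide at z = 39 mm, sides lean out to 46 mm at the top, z = 52 mm. A seated tube's axis is at z = 46 mm (52 above the bench).
- stand_2: SADDLE STAND, like stand_1: fixed on the rail in the row of four between amplifier and absorber; origin under its foot, 6 mm above the bench, y along the rail, seated tube's axis at z = 46 mm in its frame.
- stand_3: SADDLE STAND, like stand_1: fixed on the rail in the row of four between amplifier and absorber; origin under its foot, 6 mm above the bench, y along the rail, seated tube's axis at z = 46 mm in its frame.
- stand_4: SADDLE STAND, like stand_1: fixed on the rail in the row of four between amplifier and absorber; origin under its foot, 6 mm above the bench, y along the rail, seated tube's axis at z = 46 mm in its frame.
Not all that is in view belongs to the job. Leave any turquoise look-alike of the part that bears horn_mid alone.

How it is judged:
By the outcome, as a careful person would: the job done as asked, in the order asked, and still so for the second after the job is handed in, with the robot touching nothing.
It also fails if it takes over 99 s, if anything falls off the work surface, if the arm or the gripper's body presses on something with over 40 N, if the wrist force passes 120 N, or if a joint passes its speed limit or range.

### The arm

A 6-joint arm with a two-finger parallel gripper is mounted at the origin on the work surface; the furniture and walls round the work are solid. World frame = base frame: x ahead of the robot, y to its left, z up, the work surface at z = 0. Lengths are in mm, angles in degrees, forces in N, time in s.
With the tool pointing down it reaches from about 400 to 925 mm from the base axis. Payload 12.5 kg.
Tool frame: the origin (TCP) lies on the mounting face of the last link; the fingertips stand 190 mm ahead of it and the grasp point (between the pads) lies 171 mm ahead of it; z points along the fingers, y is the line along which they close (so a half turn about z gives the same grasp; the last joint's range is limited). The gripper opens to 95 mm and grips with 3 to 60 N. Pads are 20 mm wide; open, the fingers measure 119 mm over their backs; the gripper's body (75 mm by 180 mm) begins 59 mm behind the grasp point.
Start: joints at [-80.764, 28.126, 89.318, -0, 62.55, -6.05], TCP at [164.798, -602.882, 404.761] pointing down, gripper open.
Joint ranges: [-177.58, 177.58], [-47.91, 125.51], [2.72, 160], [-65.01, 245.01], [3.68, 167.84], [-153.87, 153.87]. Speed limits (degrees/s): [127.2, 127.2, 159.86, 180, 180, 180].

### API

Orientations are given as a 3x3 rotation matrix whose columns are the frame's x, y, z axes.
In Python, from plant import arm gives the robot as it stands.
- The arm moves only by the shell command python3 -m pendant 'ROWS' [FORCE]. ROWS is JSON, a list of rows, each a list of 5 numbers: the shift along the world's x, y, z in cm, then the turn about the world's z in degrees, then the gripper command: -1 is shut, 1 is fully open, values between are in proportion. In form: [[x, y, z, yaw, claw], ...]. A call has 1 to 10 rows; each row shifts and turns the commanded pose from where the row before left it; what a row does not reach is not made up. A row lasts 1/12 s, in which the tool goes at most 41.7 mm and 7.16 degrees, less where a joint would pass 70% of its speed; a pose out of reach is approached as far as the arm can. A call is refused whole if a number of a shift passes 4.17 or a number of a turn 7.16, either way. A call with a gripper value outside its range is refused whole. The fingers move at their own pace and stop on an object; FORCE is the grip in N (left out, the last holds). Time passes only in rows, so rows that do not move let the fingers close. It gives the time, the measured TCP pose, the force, the opening and the grip force at its end, in the units of the state.
- arm.state(): the state, without advancing time (a new reading comes with each control period).
- arm.capture(name): name is "side" or "top"; returns a dict with "frame" (400x640x3 uint8, red, green, blue), "mtx" (3x3 intrinsics, pixels), "origin" and "orientation" of the camera in the world. Camera axes: x right, y up, looking along -z (the intrinsics and any distortion apply to the point x, -y, -z); pixel columns grow to the right and rows downward; lengths in mm; the calibration is good to about 2 mm. A picture is of the moment at which its call begins. There is no depth.
- arm.job_done(): hands the job in; it is judged then, once.
Trained networks look in the newest picture that a camera, given by its name, has taken for a name from the list of things; names that differ only in an ending like _2 or _b are one class to them, and where a whole thing is asked for, a point or a joint stands for the part that bears it (a point fixed in the world has none). Each returns a list of dicts, best first, with "score" (0 to 1); they miss things now and then, are a little off and sometimes report something else, mostly with a low value. They report only what shows in the picture. A call takes as long as a camera call. They do not tell look-alikes from the thing itself.
- arm.find_in(camera, query): "xy" ([column, row] in pixels, amid what is visible of it).
- arm.tip_of(camera, query): "xy" ([column, row] in pixels: a listed point, or the origin of a listed thing).
The state is a dict: "time": time; "q": joint angles; "joint_velocities": joint speeds; "effort": joint torques, N m; "ee_pos": TCP position; "eef_rot": TCP orientation; "wrist_force": force on the tool from outside, world axes, zero at the start; "torque": the same for the moment, N m; "width": finger opening in mm; "gripper_force": force on a finger pad.
Only numpy, scipy, OpenCV 4.12 (cv2) and the standard library are available. Lean on these libraries where they do the work, as an engineer would, in place of code of your own. Each camera call takes 0.05 s, during which the arm holds its last target. There are 200 camera calls.

## Working session

There is one attempt and no reset: what is moved stays moved. The work goes in short steps, Python scripts to look and compute and a shell command to move; the robot and the scene stay as the last step left them, time stands still between calls to the robot, and variables do not carry over. Pictures are saved under pics/ and viewed, at most 14 in all, crops included, and the job is handed in when it is done.

```bash
ls; mkdir -p pics
cat > h.py <<'E'
from plant import arm
import numpy as np, cv2
def cap(n,f=None):
    c=arm.capture(n)
    if f: cv2.imwrite(f,c["frame"][:,:,::-1])
    return c
def ray(c,xy):
    K=np.array(c["mtx"]);R=np.array(c["orientation"]);o=np.array(c["origin"])
    d=np.linalg.inv(K)@np.array([xy[0],xy[1],1.]); d=R@np.array([d[0],-d[1],-d[2]])
    return o,d
def atz(c,xy,z):
    o,d=ray(c,xy); return o+d*(z-o[2])/d[2]
def proj(c,p):
    K=np.array(c["mtx"]);R=np.array(c["orientation"]);o=np.array(c["origin"])
    v=R.T@(np.array(p)-o); v=K@np.array([v[0],-v[1],-v[2]]); return v[:2]/v[2]
E
python3 - <<'E'
from h import *
for n in("top","side"):
    c=cap(n,f"pics/{n}0.png")
    print(n,{k:np.round(v,2).tolist() for k,v in c.items() if k!="frame"},[k for k in c])
    for q,z in(("filter_mid",18),("attenuator_mid",18),("wavemeter_mid",18),("horn_mid",18),("amplifier",6),("absorber",6),("stand_1",6)):
        for r in arm.tip_of(n,q)[:5]: print(q,round(r["score"],2),np.round(r["xy"]),np.round(atz(c,r["xy"],z)))
s=arm.state();print(s)
E
```

```text
pics
top {'mtx': [[519.04, 0.0, 314.07], [0.0, 519.04, 204.28], [0.0, 0.0, 1.0]], 'origin': [288.88, 204.91, 1267.48], 'orientation': [[-0.03, 0.98, -0.21], [-1.0, -0.03, 0.01], [0.0, 0.21, 0.98]]} ['frame', 'mtx', 'origin', 'orientation']
filter_mid 0.63 [427. 209.] [536. -81.  18.]
attenuator_mid 0.54 [411. 244.] [449. -34.  18.]
attenuator_mid 0.32 [347. 164.] [655. 112.  18.]
wavemeter_mid 0.55 [302. 214.] [530. 227.  18.]
horn_mid 0.8 [338. 208.] [544. 139.  18.]
horn_mid 0.61 [315. 167.] [651. 191.  18.]
horn_mid 0.59 [191. 178.] [629. 500.  18.]
horn_mid 0.47 [345. 164.] [656. 116.  18.]
amplifier 0.71 [252. 176.] [635. 352.   6.]
absorber 0.85 [408. 160.] [666. -43.   6.]
stand_1 0.97 [312. 169.] [648. 199.   6.]
stand_1 0.95 [282. 170.] [647. 276.   6.]
stand_1 0.89 [348. 165.] [655. 109.   6.]
stand_1 0.63 [379. 161.] [665.  29.   6.]
side {'mtx': [[408.56, 0.0, 321.39], [0.0, 408.56, 196.99], [0.0, 0.0, 1.0]], 'origin': [450.98, -614.91, 496.64], 'orientation': [[0.99, 0.09, -0.13], [-0.15, 0.47, -0.87], [-0.02, 0.88, 0.48]]} ['frame', 'mtx', 'origin', 'orientation']
filte
[... 625 characters left out ...]
504953e+01, -6.04935787e+00]), 'joint_velocities': array([ 0.07003944,  0.04870482, -0.12571385, -0.04280179, -0.0143952 ,
        0.03622059]), 'effort': array([-2.36430766e-03, -6.12423491e+01, -2.58423454e+01,  6.92937174e-02,
        4.43658885e-02,  1.71351850e-06]), 'ee_pos': array([ 164.80928938, -602.86976976,  404.77007386]), 'eef_rot': array([[ 9.64618142e-01,  2.63650981e-01,  3.43779712e-06],
       [ 2.63650980e-01, -9.64618138e-01, -9.10963567e-05],
       [-2.07014824e-05,  8.87795770e-05, -9.99999996e-01]]), 'wrist_force': array([ 0.16494797,  0.37992519, -0.37894371]), 'torque': array([-0.04417745,  0.00272507,  0.01154748]), 'gripper_force': 0.0, 'width': 94.98680361514768}
```

Run:
```python
import cv2
a=cv2.imread("pics/top0.png")[120:290,160:460]; cv2.imwrite("pics/top0c.png",cv2.resize(a,(800,453),interpolation=cv2.INTER_CUBIC))
a=cv2.imread("pics/side0.png")[100:340,220:540]; cv2.imwrite("pics/side0c.png",cv2.resize(a,(800,600),interpolation=cv2.INTER_CUBIC))
```

```text
(no output)
```

View pics/top0c.png

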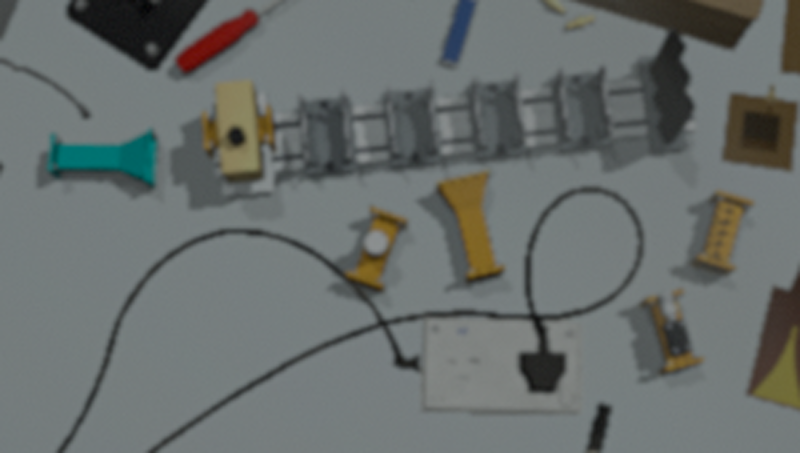

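View pics/side0c.png

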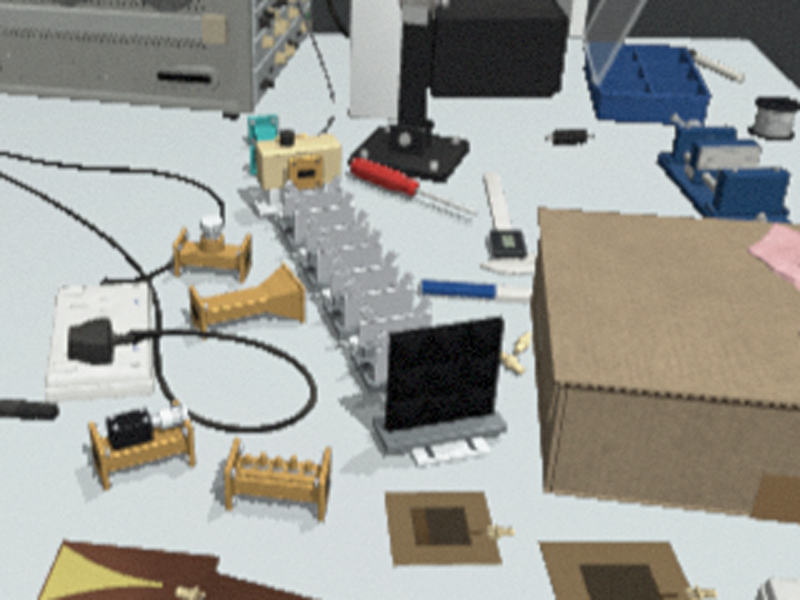

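View pics/top0.png

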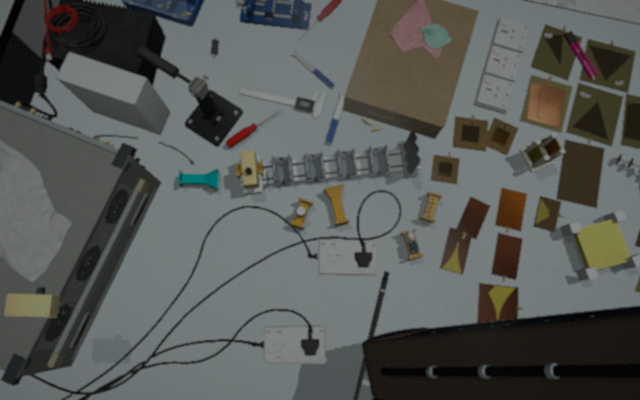

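Top (full-image pixels): the filter with its screw row is at (428,206), the attenuator with black box at (411,245), the meter with round knob at (301,212). For the horn there are two candidates: brass at (338,206) and turquoise at (198,179). The brass one is the job's horn and the turquoise one stays. The amplifier is at (250,170), with the stands running right to the absorber at (411,155). Next I fit poses.

```bash
cat > fit.py <<'E'
from h import *
from scipy.optimize import minimize, least_squares
def box(x0,x1,y0,y1,z0,z1): return np.array([[x,y,z] for x in(x0,x1) for y in(y0,y1) for z in(z0,z1)],float)
T=box(-12,12,-34,34,-7,7);F1=box(-18,18,-34,-29.5,-18,18);F2=box(-18,18,29.5,34,-18,18)
M={"filter_mid":([T,F1,F2],[box(-6,6,-28,28,7,21)]),
"attenuator_mid":([T,F1,F2],[box(-10,10,-16,40,7,27)]),
"wavemeter_mid":([T,F1,F2],[box(-12,12,-12,12,7,38)]),
"horn_mid":([box(-12,12,-34,29,-7,7),F1,np.vstack([box(-12,12,29,29,-7,7),box(-25,25,59,59,-18,18)])],[])}
S=4
def brass(c):
    f=cv2.GaussianBlur(c["frame"],(0,0),.6); h=cv2.cvtColor(f,cv2.COLOR_RGB2HSV)
    return ((h[...,0]>10)&(h[...,0]<32)&(h[...,1]>95)&(h[...,2]>50)).astype(np.float32)
def rend(c,name,p,roi,z):
    x,y,a=p;a=np.radians(a);R=np.array([[np.cos(a),-np.sin(a),0],[np.sin(a),np.cos(a),0],[0,0,1]])
    u0,v0,w,h=roi;out=[]
    for g in M[name]:
        m=np.zeros((h*S,w*S),np.uint8)
        for s in g:
            q=np.array([proj(c,R@k+[x,y,z]) for k in s]);q=((q+.5-[u0,v0])*S*16).astype(np.int32)
            cv2.fillConvexPoly(m,cv2.convexHull(q),1,shift=4)
        out.append(cv2.resize(m.astype(np.float32),(w,h),interpolation=cv2.INTER_AREA))
    return out
def fit(c,name,p0,z=18,yaws=range(-90,90,10)):
    u,v=proj(c,[p0[0],p0[1],z]).astype(int);roi=(u-35,v-35,70,70)
    b=brass(c)[v-35:v+35,u-35:u+35]
    def cost(p):
        m,d=rend(c,name,p,roi,z);w=1-np.clip(d,0,1)
        return (np.abs(b-m)*w).sum()/(m*w).sum()
    best=min(((cost([*p0[:2],a]),a) for a in yaws))
    r=None
    for st in(6,2):
        x0=np.array([*p0[:2],best[1]]) if r is None else r.x
        r=minimize(cost,x0,method="Nelder-Mead",options=dict(initial_simplex=np.vstack([x0]+[x0+np.eye(3)[i]*st for i in range(3)]),maxiter=120))
    return r.x,r.fun
E
python3 - <<'E'
from fit import *
C={n:cap(n) for n in("top","side")}
P={"filter_mid":(540,-82),"attenuator_mid":(453,-34),"wavemeter_mid":(530,228),"horn_mid":(538,146)}
for k,p in P.items():
    for n in C:
        x,f=fit(C[n],k,p,yaws=range(-180,180,10) if k=="horn_mid" else range(-90,90,10)); print(k,n,np.round(x,1),round(f,2))
off=[("amplifier",0)]+[("stand_1",d) for d in(78,158,238,318)]+[("absorber",396)]
for n in C:
    pts=[]
    for q in("amplifier","stand_1","absorber"):
        for r in arm.tip_of(n,q):
            if r["score"]>.4: pts.append((q,atz(C[n],r["xy"],6)[:2]))
    def res(v,full=False):
        o=[]
        for q,p in pts:
            e=[v[:2]+d*np.array([np.sin(np.radians(v[2])),-np.cos(np.radians(v[2]))])-p for k,d in off if k==q]
            o.append(min(e,key=np.linalg.norm))
        return np.array(o) if full else np.ravel(o)
    r=least_squares(res,[638,351,4],loss="soft_l1",f_scale=4); print(n,np.round(r.x,1));print(np.round(res(r.x,True)).tolist())
for xy in((438,296),(436,183)): print("box",atz(C["side"],xy,0),atz(C["side"],xy,80))
E
```

```text
filter_mid top [545.6 -93.   72.5] 1.37
filter_mid side [539.9 -85.6  72. ] 0.26
attenuator_mid top [450.6 -37.4 -79.8] 1.27
attenuator_mid side [450.1 -32.8 -78.8] 0.36
wavemeter_mid top [533.6 231.3  67.8] 0.99
wavemeter_mid side [532.4 230.9  55.5] 1.78
horn_mid top [538.8 139.1 -79. ] 0.4
horn_mid side [539.2 138.2 -80. ] 0.64
top [639.9 348.    3.8]
[[1.0, -2.0], [1.0, -11.0], [-4.0, 7.0], [-0.0, -5.0], [-3.0, 2.0], [6.0, 6.0]]
side [638.9 357.8   4.6]
[[-0.0, 0.0], [-3.0, 10.0], [2.0, -2.0], [-1.0, -2.0], [2.0, -4.0], [0.0, 2.0]]
box [ 723.721918   -113.48853431    0.        ] [ 679.78717748 -194.25854457   80.        ]
box [ 8.90259571e+02  2.94210529e+02 -5.68434189e-14] [819.49838761 147.76698871  80.        ]
```

Run:
```python
from fit import *
t=[]
for n,(u,v) in (("top",(350,205)),("side",(320,240))):
    c=cap(n);f=c["frame"][:,:,::-1];w=120;a=f[v-75:v+75,u-w:u+w]
    m=(brass(c)*255).astype(np.uint8)[v-75:v+75,u-w:u+w]; m=cv2.merge([m]*3)
    t.append(np.hstack([a,m]))
cv2.imwrite("pics/m1.png",cv2.resize(np.vstack(t),(800,500)))
c=cap("top")["frame"]
for (u,v) in((427,215),(301,212),(340,210),(250,165),(380,200)): print(cv2.cvtColor(c[v:v+1,u:u+1],cv2.COLOR_RGB2HSV).ravel())
```

```text
[ 20 119 107]
[ 98   7 143]
[ 21 179 128]
[ 26  78 138]
[ 90  16 125]
```

View pics/m1.png

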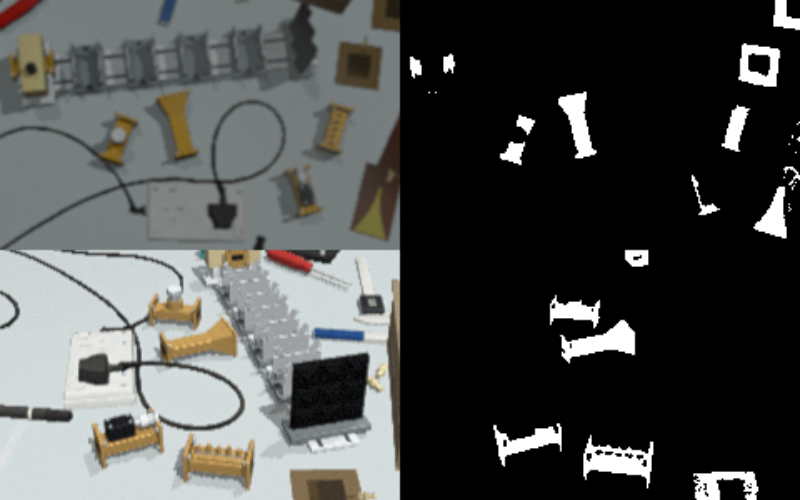

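```bash
python3 - <<'E'
s=open('fit.py').read()
s=s.replace('def fit(c,name,p0,z=18,yaws=range(-90,90,10)):','''def fit(c,name,p0,z=18,yaws=range(-90,90,10),others=(),mask=None):''')
s=s.replace('''    b=brass(c)[v-35:v+35,u-35:u+35]
''','''    B=brass(c) if mask is None else mask
    n,L,_,ce=cv2.connectedComponentsWithStats(B.astype(np.uint8))
    P=[np.array([u,v])]+[proj(c,[*o[:2],z]) for o in others]
    for i in range(1,n):
        d=[np.linalg.norm(ce[i]-q) for q in P]
        if d[0]>22 or d[0]>min(d): B[L==i]=0
    b=B[v-35:v+35,u-35:u+35]
''').replace('[...,1]>95','[...,1]>85')
s+='''M["amp"]=([box(-42.5,42.5,-17,17,40,82)],[box(-18,18,-40,-17,20,82),box(-18,18,17,40,20,82),box(-9,9,-9,9,82,95)])
M["abs"]=([box(-42,42,-17,17,10,92)],[])
def hsv(c): return cv2.cvtColor(cv2.GaussianBlur(c["frame"],(0,0),.6),cv2.COLOR_RGB2HSV)
def gold(c):
    h=hsv(c);return ((h[...,0]>18)&(h[...,0]<34)&(h[...,1]>45)&(h[...,2]>60)).astype(np.float32)
def black(c):
    h=hsv(c);return (h[...,2]<60).astype(np.float32)
'''
open('fit.py','w').write(s)
E
python3 - <<'E'
from fit import *
C={n:cap(n) for n in("top","side")}
P={"filter_mid":(540,-82),"attenuator_mid":(453,-34),"wavemeter_mid":(530,228),"horn_mid":(538,140)}
for k,p in P.items():
    for n in C:
        x,f=fit(C[n],k,p,yaws={"filter_mid":(-30,-20,-10,0,60,70,80),"horn_mid":(-80,)}.get(k,range(-90,90,10)),others=[v for j,v in P.items() if j!=k]); print(k,n,np.round(x,1),round(f,2))
for n in C:
    for k,p,m in(("amp",(640,351),gold),("abs",(669,-41),black)):
        x,f=fit(C[n],k,p,z=6,yaws=(4,),mask=m(C[n])); print(k,n,np.round(x,1),round(f,2))
for q in P:
    for n in C: print(q,n,[np.round(atz(C[n],r["xy"],18)[:2]) for r in arm.tip_of(n,q)[:1]])
E
```

```text
filter_mid top [545.7 -92.3  72.9] 0.53
filter_mid side [539.4 -86.   72.1] 0.18
attenuator_mid top [450.2 -37.4 -79.4] 0.46
attenuator_mid side [450.2 -33.4 -78.9] 0.23
wavemeter_mid top [532.9 231.3  68.5] 0.25
wavemeter_mid side [532.  233.1  74.1] 0.23
horn_mid top [538.2 138.6 -78.8] 0.15
horn_mid side [539.8 139.  -80.6] 0.16
amp top [633.6 350.8   4.8] 0.17
abs top [669. -41.   4.] 1.0
amp side [634.2 319.7  -9.1] 0.2
abs side [670.1 -29.8   5. ] 0.14
filter_mid top [array([541., -81.])]
filter_mid side [array([540., -83.])]
attenuator_mid top [array([453., -34.])]
attenuator_mid side [array([451., -26.])]
wavemeter_mid top [array([537., 226.])]
wavemeter_mid side [array([533., 235.])]
horn_mid top [array([631., 501.])]
horn_mid side [array([539., 146.])]
```

```bash
cat > rail.py <<'E'
from fit import *
off=[("amplifier",0)]+[("stand_1",d) for d in(78,158,238,318)]+[("absorber",396)]
def rail(k=6):
    out={}
    for n in("top","side"):
        pts=[]
        for _ in range(k):
            c=cap(n)
            for q in("amplifier","stand_1","absorber"):
                for r in arm.tip_of(n,q):
                    if r["score"]>.4: pts.append((q,atz(c,r["xy"],6)[:2]))
        def res(v,full=False):
            o=[]
            for q,p in pts:
                e=[v[:2]+d*np.array([np.sin(np.radians(v[2])),-np.cos(np.radians(v[2]))])-p for j,d in off if j==q]
                o.append(min(e,key=np.linalg.norm))
            return np.array(o) if full else np.ravel(o)
        r=least_squares(res,[638,351,4],loss="soft_l1",f_scale=3)
        out[n]=r.x; e=res(r.x,True); print(n,np.round(r.x,1),"med res",np.round(np.median(e,0),1),"std",np.round(np.median(abs(e),0),1),len(e))
    return out
E
python3 -c "
from rail import *
r=rail();v=(r['top']+r['side'])/2;print(v)
for j,d in off: print(d,np.round(v[:2]+d*np.array([np.sin(np.radians(v[2])),-np.cos(np.radians(v[2]))]),1))
print(arm.state()['time'])"
```

```text
top [641.4 353.    3.4] med res [-0.2 -0.3] std [1.7 2.8] 36
side [637.2 355.2   4.5] med res [ 0.2 -0.7] std [3.2 6. ] 38
[639.31902292 354.09875814   3.94211577]
0 [639.3 354.1]
78 [644.7 276.3]
158 [650.2 196.5]
238 [655.7 116.7]
318 [661.2  36.9]
396 [666.5 -41. ]
4.25
```

```bash
python3 -m pendant '[[1.8,2.4,0,7,0.05],[1.8,2.5,0,7,0.05],[1.8,2.5,0,7,0.05],[1.8,2.5,0,7,0.05],[1.8,2.5,0,7,0.05],[1.8,2.5,0,7,0.05],[1.8,2.5,0,7,0.05],[1.8,2.5,0,7,0.05],[1.8,2.5,0,7,0.05],[1.8,2.5,0,7,0.05]]' 20
python3 -m pendant '[[1.8,2.5,0,7,0.05],[1.8,2.5,0,7,0.05],[1.8,2.5,0,7,0.05],[1.8,2.5,0,7,0.05],[1.8,2.5,0,7,0.05],[1.8,2.5,0,7,0.05],[1.8,2.5,0,7,0.05],[1.8,2.5,0,7,0.05],[1.8,2.5,0,7,0.05],[1.8,2.5,0,7,0.05]]'
```

```text
time: 5.08
ee_pos: [345.4, -352.5, 404.9]
eef_rot: [[0.076, 0.997, 0.0], [0.997, -0.076, -0.0], [-0.0, 0.0, -1.0]]
wrist_force: [0.9, 0.1, -0.7]
width: 49.8
gripper_force: 0.0
time: 5.92
ee_pos: [525.5, -102.4, 404.9]
eef_rot: [[-0.911, 0.412, 0.0], [0.412, 0.911, -0.0], [-0.0, 0.0, -1.0]]
wrist_force: [0.8, 0.2, 0.2]
width: 49.9
gripper_force: 0.0
```

```bash
python3 -m pendant '[[1.5,1.7,-3,6.8,0.05],[0,0,-4,0,0.05],[0,0,-4,0,0.05],[0,0,-4,0,0.05],[0,0,-3,0,0.05],[0,0,-2,0,0.05],[0,0,-1.2,0,0.05],[0,0,0,0,0.05]]'
python3 -m pendant '[[0,0,0,0,-1],[0,0,0,0,-1],[0,0,0,0,-1],[0,0,0,0,-1],[0,0,0,0,-1],[0,0,0,0,-1],[0,0,0,0,-1]]' 25
```

```text
time: 6.58
ee_pos: [539.6, -86.8, 191.3]
eef_rot: [[-0.952, 0.308, -0.002], [0.308, 0.952, 0.001], [0.002, 0.0, -1.0]]
wrist_force: [-0.4, 0.6, 0.0]
width: 49.9
gripper_force: 0.0
time: 7.17
ee_pos: [539.9, -86.9, 193.0]
eef_rot: [[-0.952, 0.307, 0.0], [0.307, 0.952, -0.0], [-0.0, 0.0, -1.0]]
wrist_force: [0.0, -0.1, 1.8]
width: 24.0
gripper_force: 24.8
```

```bash
python3 -m pendant '[[0,0,1,0,-1],[0,0,3,0,-1],[0,0,4,0,-1],[0,2,4,-6.8,-1],[0.6,3.2,1.2,-6.8,-1],[1,3.2,0,-6.8,-1],[1,3.2,0,-6.8,-1],[1,3.2,0,-6.8,-1],[1,3.2,0,-6.8,-1],[1,3.2,0,-6.8,-1]]'
python3 -m pendant '[[1,3.2,0,-6.8,-1],[1,3.2,0,-6.8,-1],[1,3.2,0,-6.8,-1],[1,3.2,0,0,-1],[0.9,3.2,0,0,-1],[0,1.2,0,0,-1],[0,0,-2,0,-1],[0,0,0,0,-1]]'
python3 - <<'E'
from fit import *
s=arm.state();p=s["ee_pos"];R=s["eef_rot"];a=np.degrees(np.arctan2(R[1,1],R[0,1]));z=p[2]-175
print(p,a)
for n in("top","side"):
    c=cap(n,f"pics/{n}2.png")
    x,f=fit(c,"filter_mid",p[:2],z=z,yaws=(4,)); print(n,np.round(x,1),round(f,2))
    print([np.round(atz(c,r["xy"],z)[:2]) for r in arm.tip_of(n,"filter_mid")[:1]])
a=cv2.imread("pics/side2.png")[120:320,260:460]; b=cv2.imread("pics/top2.png")[100:300,200:400]
cv2.imwrite("pics/v2.png",cv2.resize(np.hstack([a,b]),(800,400),interpolation=cv2.INTER_CUBIC))
E
```

```text
time: 8.0
ee_pos: [595.7, 125.4, 322.7]
eef_rot: [[-0.409, 0.912, 0.0], [0.912, 0.409, 0.0], [0.0, 0.0, -1.0]]
wrist_force: [-0.0, -0.9, -2.4]
width: 23.8
gripper_force: 24.8
time: 8.67
ee_pos: [643.8, 296.3, 299.3]
eef_rot: [[-0.073, 0.997, -0.004], [0.997, 0.073, -0.002], [-0.001, -0.005, -1.0]]
wrist_force: [0.0, 0.2, -2.7]
width: 23.7
gripper_force: 24.8
[643.76110262 296.30309785 299.25320299] 4.1735657114992275
top [643.8 296.3   4. ] 1.0
[]
side [ 6.450e+02  3.004e+02 -5.000e-01] 0.37
[array([638., 284.])]
```

View pics/v2.png

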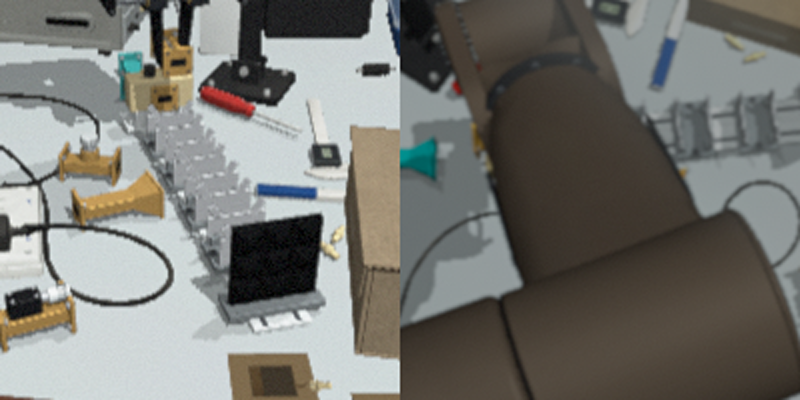

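```bash
python3 -m pendant '[[0.05,-1,0,0,-1],[0,-1,0,0,-1],[0,0,0,0,-1],[0,0,0,0,-1]]'
python3 - <<'E'
from fit import *
s=arm.state();p=s["ee_pos"];z=p[2]-175;print(p)
for i in range(3):
    c=cap("side"); x,f=fit(c,"filter_mid",p[:2],z=z,yaws=(4,)); print(np.round(x,1),round(f,2),[np.round(atz(c,r["xy"],z)[:2]) for r in arm.tip_of("side","filter_mid")[:1]])
E
```

```text
time: 9.2
ee_pos: [645.6, 274.5, 302.6]
eef_rot: [[-0.07, 0.998, 0.0], [0.998, 0.07, 0.0], [0.0, 0.0, -1.0]]
wrist_force: [0.0, 0.0, -2.5]
width: 23.8
gripper_force: 24.8
[645.55559968 274.47339072 302.55206691]
[642.8 268.3   2.1] 0.86 [array([637., 270.])]
[643.6 269.6  -1.6] 0.86 [array([651., 290.])]
[627.5 212.7 -28.3] 0.47 [array([642., 279.])]
```

```bash
python3 -m pendant '[[-0.1,0.2,-2,0,-1],[0,0,-2,0,-1],[0,0,-1.5,0,-1],[0,0,-0.7,0,-1],[0,0,-0.5,0,-1],[0,0,0,0,-1]]'
python3 - <<'E'
from fit import *
print(arm.state()["wrist_force"])
cap("side","pics/s3.png")
a=cv2.imread("pics/s3.png")[150:250,270:410]; cv2.imwrite("pics/s3c.png",cv2.resize(a,(800,571),interpolation=cv2.INTER_CUBIC))
E
```

```text
time: 10.0
ee_pos: [644.3, 277.9, 234.4]
eef_rot: [[-0.071, 0.997, -0.001], [0.997, 0.071, -0.0], [-0.0, -0.001, -1.0]]
wrist_force: [-0.2, 0.0, -2.0]
width: 23.9
gripper_force: 24.8
[-0.16756058  0.01175504 -1.96415146]
```

View pics/s3c.png

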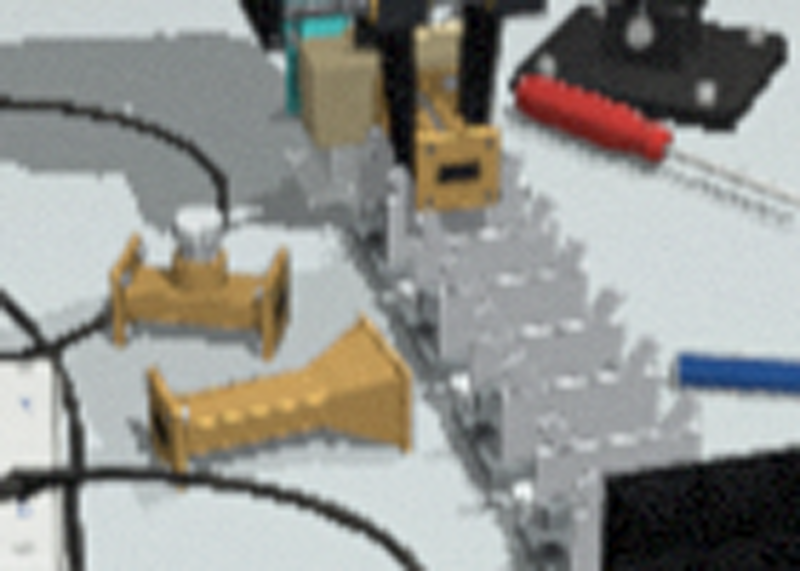

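Filter's flange, at about (458,165) in the crop, sits centred over the stand 1 plates. Lowering.

```bash
python3 -m pendant '[[0,-0.1,-0.3,0,-1],[0,0,-0.2,0,-1],[0,0,-0.15,0,-1],[0,0,-0.1,0,-1],[0,0,0,0,-1]]'
```

```text
time: 10.47
ee_pos: [644.3, 276.7, 227.5]
eef_rot: [[-0.071, 0.997, 0.0], [0.997, 0.071, -0.0], [-0.0, 0.0, -1.0]]
wrist_force: [-0.1, 0.4, -1.3]
width: 24.2
gripper_force: 24.8
```

```bash
python3 -m pendant '[[0,0,0,0,0.05],[0,0,0,0,0.05],[0,0,0,0,0.05],[0,0,1,0,0.05],[0,0,3,0,0.05],[0,0,4,0,0.05],[0,0,4,0,0.05]]'
```

```text
time: 11.05
ee_pos: [644.1, 276.7, 349.2]
eef_rot: [[-0.071, 0.997, -0.001], [0.997, 0.071, -0.0], [-0.0, -0.001, -1.0]]
wrist_force: [0.4, 0.2, 0.7]
width: 50.0
gripper_force: 0.0
```

```bash
python3 -m pendant '[[-1.6,-2.6,0,-6.9,0.05],[-1.6,-2.6,0,-6.9,0.05],[-1.6,-2.6,0,-6.9,0.05],[-1.6,-2.6,0,-6.9,0.05],[-1.6,-2.6,0,-6.9,0.05],[-1.6,-2.6,0,-6.9,0.05],[-1.6,-2.6,0,-6.9,0.05],[-1.6,-2.6,0,-6.9,0.05],[-1.6,-2.6,0,-6.9,0.05],[-1.6,-2.6,0,-6.9,0.05]]'
python3 -m pendant '[[-1.6,-2.6,0,-6.9,0.05],[-1.7,-2.5,0,-6.9,0.05],[0,0,0,0,0.05],[0,0,0,0,0.05]]'
python3 - <<'E'
from fit import *
for n in("top","side"):
  for z,q,p in((52,"filter_mid",(644,276.5)),(18,"attenuator_mid",(450.5,-34.5))):
    c=cap(n,f"pics/{n}4.png"); m=brass(c)
    if z==52:
        u,v=proj(c,[*p,52]); yy,xx=np.mgrid[:400,:640]; 
    x,f=fit(c,q,p,z=z,yaws=(4,) if z==52 else (-79,)); print(q,n,np.round(x,1),round(f,2))
    print([np.round(atz(c,r["xy"],z)[:2]) for r in arm.tip_of(n,q)[:2]])
a=cv2.imread("pics/side4.png")[150:250,270:410]; b=cv2.imread("pics/top4.png")[130:230,230:370]
cv2.imwrite("pics/v4.png",cv2.resize(np.vstack([a,b]),(420*2-40,571*2-0))[:,:] if 0 else cv2.resize(np.hstack([a,b]),(800,286),interpolation=cv2.INTER_CUBIC))
E
```

```text
time: 11.88
ee_pos: [483.3, 15.8, 348.5]
eef_rot: [[0.908, 0.419, 0.001], [0.419, -0.908, -0.0], [0.001, 0.001, -1.0]]
wrist_force: [0.5, 0.3, 0.6]
width: 49.4
gripper_force: 0.0
time: 12.22
ee_pos: [451.0, -35.1, 348.5]
eef_rot: [[0.981, 0.194, 0.001], [0.194, -0.981, -0.0], [0.001, 0.001, -1.0]]
wrist_force: [-0.4, 0.1, 0.9]
width: 50.0
gripper_force: 0.0
filter_mid top [644.  276.    3.1] 0.67
[array([633., 277.])]
attenuator_mid top [450.5 -35.1 -75.9] 0.72
[array([453., -33.]), array([639., 275.])]
filter_mid side [644.7 290.8   5.7] 0.33
[array([642., 274.]), array([530.,  87.])]
attenuator_mid side [450.2 -33.5 -78.8] 0.23
[array([455., -36.])]
```

View pics/v4.png

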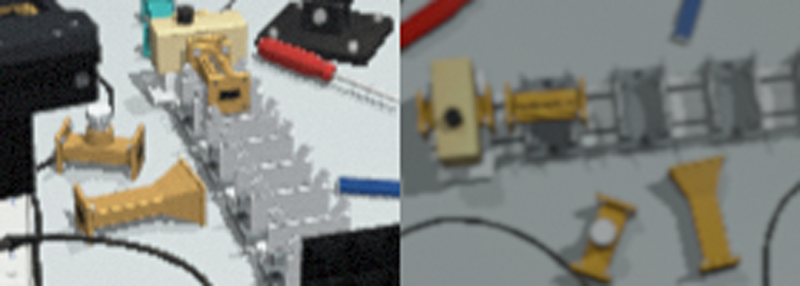

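Filter sits level on stand 1: in the top crop it spans 507–585 and the stand's centre is at about 547. Next is the attenuator, black box with micrometer, at top (411,245).

```bash
python3 -m pendant '[[0,0.1,-4,0,0.05],[0,0,-4,0,0.05],[0,0,-4,0,0.05],[0,0,-2.5,0,0.05],[0,0,-1,0,0.05],[0,0,0,0,0.05]]'
python3 -m pendant '[[0,0,0,0,-1],[0,0,0,0,-1],[0,0,0,0,-1],[0,0,0,0,-1],[0,0,0,0,-1],[0,0,0,0,-1],[0,0,0,0,-1]]' 25
```

```text
time: 13.12
ee_pos: [451.0, -32.9, 191.2]
eef_rot: [[0.98, 0.197, -0.003], [0.197, -0.98, 0.001], [-0.003, -0.001, -1.0]]
wrist_force: [0.1, -0.2, -0.4]
width: 50.1
gripper_force: 0.0
time: 13.7
ee_pos: [451.4, -33.2, 192.7]
eef_rot: [[0.981, 0.196, 0.001], [0.196, -0.981, -0.0], [0.0, 0.0, -1.0]]
wrist_force: [0.7, 1.1, 0.6]
width: 23.8
gripper_force: 24.9
```

```bash
python3 -m pendant '[[0,0,1,0,-1],[0,0,3,0,-1],[0,0,4,0,-1],[0,1,4,6.9,-1],[1.7,2,1,6.9,-1],[1.8,2,0,6.9,-1],[1.8,2,0,6.9,-1],[1.8,2,0,6.9,-1],[1.8,2,0,6.9,-1],[1.8,2,0,6.9,-1]]'
python3 -m pendant '[[1.8,2,0,6.9,-1],[1.8,2,0,6.9,-1],[1.8,2,0,6.9,-1],[1.8,2,0,6.9,-1],[1.8,2,0,6.9,-1],[0,0,0,0,-1],[0,0,0,0,-1],[0,0,0,0,-1]]'
```

```text
time: 14.53
ee_pos: [558.8, 97.9, 322.4]
eef_rot: [[0.501, 0.865, -0.0], [0.865, -0.501, -0.0], [-0.0, -0.0, -1.0]]
wrist_force: [0.1, -0.5, -1.0]
width: 23.8
gripper_force: 24.9
time: 15.2
ee_pos: [647.8, 196.5, 321.9]
eef_rot: [[-0.07, 0.998, -0.002], [0.998, 0.07, -0.0], [-0.0, -0.002, -1.0]]
wrist_force: [-0.0, -1.0, -2.5]
width: 23.8
gripper_force: 24.9
```

```bash
python3 -m pendant '[[0.2,0.1,-2,0,-1],[0,0,-3,0,-1],[0,0,-2,0,-1],[0,0,-1,0,-1],[0,0,-0.6,0,-1],[0,0,0,0,-1],[0,0,0,0,-1]]'
```

```text
time: 15.78
ee_pos: [650.5, 197.5, 237.5]
eef_rot: [[-0.071, 0.998, 0.001], [0.998, 0.071, 0.0], [0.0, 0.001, -1.0]]
wrist_force: [0.4, -0.5, -1.1]
width: 23.8
gripper_force: 24.9
```

```bash
python3 -m pendant '[[0,0,-0.3,0,-1],[0,0,-0.3,0,-1],[0,0,-0.2,0,-1],[0,0,-0.15,0,-1],[0,0,-0.1,0,-1],[0,0,0,0,-1]]'
```

```text
time: 16.28
ee_pos: [650.3, 197.8, 226.6]
eef_rot: [[-0.071, 0.997, 0.0], [0.997, 0.071, 0.0], [0.0, 0.0, -1.0]]
wrist_force: [-2.6, 0.3, 3.8]
width: 23.8
gripper_force: 24.9
```

```bash
python3 -m pendant '[[0,0,0,0,0.05],[0,0,0,0,0.05],[0,0,0,0,0.05],[0,0,1,0,0.05],[0,0,3,0,0.05],[0,0,4,0,0.05],[0,0,4,0,0.05]]'
```

```text
time: 16.87
ee_pos: [650.1, 197.7, 347.5]
eef_rot: [[-0.071, 0.997, -0.001], [0.997, 0.071, -0.0], [-0.0, -0.001, -1.0]]
wrist_force: [0.6, -0.3, 0.5]
width: 50.0
gripper_force: 0.0
```

```bash
python3 -m pendant '[[-1.2,0.3,0,6.7,0.05],[-1.2,0.3,0,6.7,0.05],[-1.2,0.3,0,6.7,0.05],[-1.2,0.3,0,6.7,0.05],[-1.2,0.4,0,6.7,0.05],[-1.2,0.4,0,6.7,0.05],[-1.2,0.4,0,6.7,0.05],[-1.2,0.4,0,6.7,0.05],[-1.2,0.3,0,6.7,0.05],[-1,0.2,0,6.7,0.05]]'
python3 -m pendant '[[0,0,0,0,0.05],[0,0,0,0,0.05]]'
python3 - <<'E'
from fit import *
P={"wavemeter_mid":(532.5,231),"horn_mid":(538,140)}
for i in range(2):
  for k,p in P.items():
    c=cap("side","pics/side5.png");
    x,f=fit(c,k,p,yaws={"horn_mid":(-80,)}.get(k,(70,)),others=[v for j,v in P.items() if j!=k]); print(k,np.round(x,1),round(f,2),[np.round(atz(c,r["xy"],18)[:2]) for r in arm.tip_of("side",k)[:2]])
a=cv2.imread("pics/side5.png")[120:240,260:400]; cv2.imwrite("pics/s5c.png",cv2.resize(a,(700,600),interpolation=cv2.INTER_CUBIC))
E
```

```text
time: 17.7
ee_pos: [531.5, 231.0, 346.8]
eef_rot: [[-0.948, 0.319, 0.001], [0.319, 0.948, 0.0], [-0.0, 0.0, -1.0]]
wrist_force: [1.4, 0.8, -0.5]
width: 49.4
gripper_force: 0.0
time: 17.87
ee_pos: [532.3, 230.9, 346.8]
eef_rot: [[-0.945, 0.327, 0.001], [0.327, 0.945, 0.0], [-0.001, 0.001, -1.0]]
wrist_force: [1.0, -0.4, -0.2]
width: 49.8
gripper_force: 0.0
wavemeter_mid [532.  232.1  73.9] 0.23 [array([537., 240.])]
horn_mid [538.7 138.7 -81.6] 0.16 [array([537., 140.]), array([627., 488.])]
wavemeter_mid [532.  232.1  73.9] 0.23 [array([531., 220.])]
horn_mid [538.7 138.6 -79.9] 0.16 [array([535., 149.]), array([630., 486.])]
```

View pics/s5c.png

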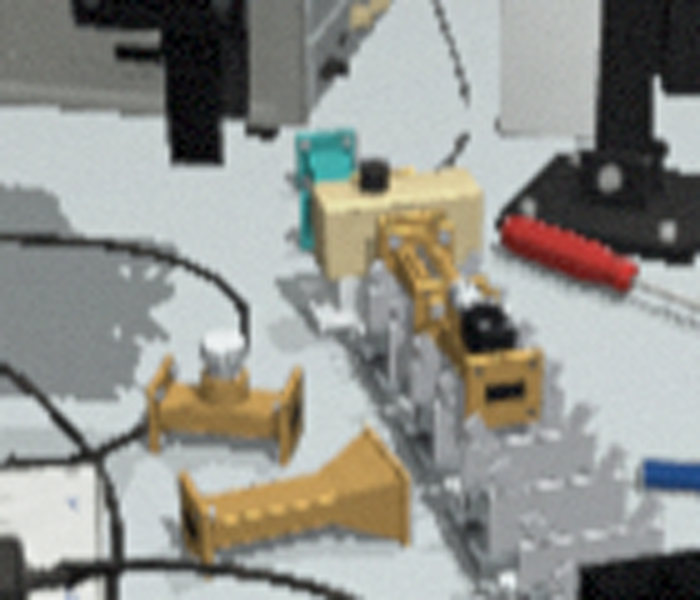

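Filter at (420,260) and attenuator at (500,370) are seated in line, and the brass meter (225,405) and horn (295,500) are still waiting. Grasping the meter.

```bash
python3 -m pendant '[[0,0.1,-4,0,0.05],[0,0,-4,0,0.05],[0,0,-4,0,0.05],[0,0,-2.4,0,0.05],[0,0,-1,0,0.05],[0,0,0,0,0.05]]'
python3 -m pendant '[[0,0,0,0,-1],[0,0,0,0,-1],[0,0,0,0,-1],[0,0,0,0,-1],[0,0,0,0,-1],[0,0,0,0,-1],[0,0,0,0,-1]]' 25
```

```text
time: 18.77
ee_pos: [532.2, 231.6, 191.6]
eef_rot: [[-0.946, 0.325, -0.002], [0.325, 0.946, -0.001], [0.002, -0.001, -1.0]]
wrist_force: [0.2, -0.4, 0.7]
width: 49.7
gripper_force: 0.0
time: 19.35
ee_pos: [532.4, 231.7, 192.4]
eef_rot: [[-0.946, 0.324, 0.0], [0.324, 0.946, 0.0], [-0.0, 0.0, -1.0]]
wrist_force: [-0.1, -1.3, 5.4]
width: 23.5
gripper_force: 24.7
```

```bash
python3 -m pendant '[[0,0,1,0,-1],[0,0,3,0,-1],[0,0,4,0,-1],[0,0,4,-6.7,-1],[0,0,1.5,-6.7,-1],[1.3,-1.2,0,-6.7,-1],[1.6,-1.5,0,-6.7,-1],[1.6,-1.5,0,-6.7,-1],[1.6,-1.5,0,-6.7,-1],[1.6,-1.5,0,-6.7,-1]]'
python3 -m pendant '[[1.6,-1.5,0,-6.7,-1],[1.6,-1.5,0,-6.7,-1],[1.4,-1.4,0,-6.7,-1],[0,0,0,0,-1],[0,0,0,0,-1],[0,0,0,0,-1]]'
```

```text
time: 20.18
ee_pos: [609.7, 159.1, 327.4]
eef_rot: [[-0.405, 0.914, -0.0], [0.914, 0.405, 0.0], [0.0, -0.0, -1.0]]
wrist_force: [0.2, -0.3, -2.4]
width: 23.8
gripper_force: 24.7
time: 20.68
ee_pos: [654.8, 116.0, 326.9]
eef_rot: [[-0.073, 0.997, -0.001], [0.997, 0.073, 0.0], [0.0, -0.001, -1.0]]
wrist_force: [0.2, -0.5, -3.4]
width: 24.1
gripper_force: 24.7
```

```bash
python3 -m pendant '[[0.1,0.1,-2,0,-1],[0,0,-3,0,-1],[0,0,-2,0,-1],[0,0,-1.5,0,-1],[0,0,-0.6,0,-1],[0,0,0,0,-1],[0,0,0,0,-1]]'
```

```text
time: 21.27
ee_pos: [656.2, 117.3, 236.7]
eef_rot: [[-0.073, 0.997, 0.0], [0.997, 0.073, 0.0], [0.0, 0.0, -1.0]]
wrist_force: [1.0, 0.0, -2.1]
width: 24.0
gripper_force: 24.7
```

```bash
python3 -m pendant '[[0,0,-0.3,0,-1],[0,0,-0.3,0,-1],[0,0,-0.2,0,-1],[0,0,-0.15,0,-1],[0,0,-0.05,0,-1],[0,0,0,0,-1]]'
```

```text
time: 21.77
ee_pos: [656.3, 116.8, 226.5]
eef_rot: [[-0.071, 0.997, 0.0], [0.997, 0.071, 0.0], [0.0, 0.0, -1.0]]
wrist_force: [-1.8, -0.7, 2.1]
width: 23.7
gripper_force: 24.7
```

```bash
python3 -m pendant '[[0,0,0,0,0.05],[0,0,0,0,0.05],[0,0,0,0,0.05],[0,0,1,0,0.05],[0,0,3,0,0.05],[0,0,4,0,0.05],[0,0,4,0,0.05]]'
```

```text
time: 22.35
ee_pos: [656.1, 116.7, 347.5]
eef_rot: [[-0.071, 0.997, -0.001], [0.997, 0.071, -0.0], [-0.0, -0.001, -1.0]]
wrist_force: [-0.0, 0.7, 0.4]
width: 49.8
gripper_force: 0.0
```

```bash
python3 -m pendant '[[-0.8,0.1,0,6.85,0.05],[-0.8,0.1,0,6.85,0.05],[-0.8,0.1,0,6.85,0.05],[-0.8,0.1,0,6.85,0.05],[-0.8,0.2,0,6.85,0.05],[-0.8,0.2,0,6.85,0.05],[-0.8,0.2,0,6.85,0.05],[-0.8,0.2,0,6.85,0.05],[-0.9,0.2,0,6.85,0.05],[-0.9,0.2,0,6.85,0.05]]'
python3 -m pendant '[[-0.9,0.2,0,6.85,0.05],[-0.9,0.2,0,6.85,0.05],[-0.9,0.1,0,6.85,0.05],[-0.9,0.1,0,6.85,0.05],[0,0,0,0,0.05],[0,0,0,0,0.05],[0,0,0,0,0.05]]'
python3 - <<'E'
from fit import *
c=cap("side","pics/side6.png")
x,f=fit(c,"horn_mid",(538.7,139),yaws=(-80,)); print(np.round(x,1),round(f,2))
a=cv2.imread("pics/side6.png")[120:270,260:440]; cv2.imwrite("pics/s6c.png",cv2.resize(a,(720,600),interpolation=cv2.INTER_CUBIC))
E
```

```text
time: 23.18
ee_pos: [573.8, 132.8, 346.8]
eef_rot: [[-0.956, 0.294, 0.001], [0.294, 0.956, 0.0], [-0.001, 0.0, -1.0]]
wrist_force: [0.2, 1.4, -0.1]
width: 50.3
gripper_force: 0.0
time: 23.77
ee_pos: [538.7, 138.7, 346.5]
eef_rot: [[-0.986, -0.169, 0.001], [-0.169, 0.986, 0.0], [-0.001, 0.0, -1.0]]
wrist_force: [0.7, -0.6, -1.0]
width: 50.0
gripper_force: 0.0
[539.2 138.6 -81.3] 0.16
```

View pics/s6c.png

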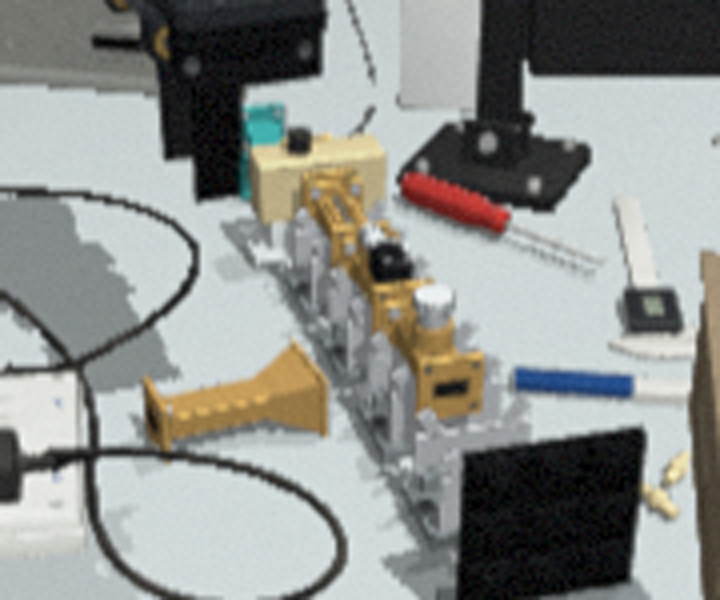

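All three parts are in line. The brass horn at (235,400) is the one wanted; the turquoise one at (265,125) stays.

```bash
python3 -m pendant '[[0,0,-4,0,0.05],[0,0,-4,0,0.05],[0,0,-4,0,0.05],[0,0,-2.3,0,0.05],[0,0,-1,0,0.05],[0,0,0,0,0.05]]'
python3 -m pendant '[[0,0,0,0,-1],[0,0,0,0,-1],[0,0,0,0,-1],[0,0,0,0,-1],[0,0,0,0,-1],[0,0,0,0,-1],[0,0,0,0,-1]]' 40
```

```text
time: 24.32
ee_pos: [538.5, 138.6, 192.0]
eef_rot: [[-0.985, -0.172, -0.003], [-0.172, 0.985, -0.0], [0.003, 0.0, -1.0]]
wrist_force: [0.1, -0.6, 1.3]
width: 50.0
gripper_force: 0.0
time: 24.9
ee_pos: [538.5, 138.7, 193.6]
eef_rot: [[-0.985, -0.173, 0.001], [-0.173, 0.985, 0.0], [-0.001, 0.0, -1.0]]
wrist_force: [0.4, -0.5, 5.5]
width: 23.6
gripper_force: 39.9
```

```bash
python3 -m pendant '[[0,0,1,0,-1],[0,0,3,0,-1],[0,0,4,0,-1],[0,0,4,-6.85,-1],[0,0,1.6,-6.85,-1],[0.6,-0.6,0,-6.85,-1],[1,-0.9,0,-6.85,-1],[1,-0.9,0,-6.85,-1],[1,-0.9,0,-6.85,-1],[1,-0.8,0,-6.85,-1]]'
python3 -m pendant '[[1,-0.8,0,-6.85,-1],[1,-0.8,0,-6.85,-1],[1,-0.8,0,-6.85,-1],[1,-0.8,0,-6.85,-1],[1,-0.8,0,-6.85,-1],[1,-0.8,0,-6.85,-1],[1.6,-0.6,0,-6.85,-1],[0,0,0,0,-1],[0,0,0,0,-1],[0,0,0,0,-1]]'
python3 - <<'E'
from fit import *
s=arm.state();p=s["ee_pos"];z=p[2]-175.6
c=cap("side","pics/side7.png")
x,f=fit(c,"horn_mid",p[:2],z=z,yaws=(-176,)); print(np.round(p,1),np.round(x,1),round(f,2))
x,f=fit(c,"abs",(668,-38),z=6,yaws=(4,),mask=black(c)); print(np.round(x,1),round(f,2))
a=cv2.imread("pics/side7.png")[120:320,300:500]; cv2.imwrite("pics/s7c.png",cv2.resize(a,(600,600),interpolation=cv2.INTER_CUBIC))
E
```

```text
time: 25.73
ee_pos: [584.4, 97.3, 329.6]
eef_rot: [[-0.785, 0.62, -0.0], [0.62, 0.785, 0.0], [0.0, -0.0, -1.0]]
wrist_force: [-0.2, -0.2, -2.2]
width: 23.7
gripper_force: 39.9
time: 26.57
ee_pos: [659.7, 44.0, 329.0]
eef_rot: [[-0.074, 0.997, -0.001], [0.997, 0.074, 0.0], [0.0, -0.001, -1.0]]
wrist_force: [-0.9, 0.2, -1.3]
width: 24.0
gripper_force: 39.9
[659.7  44.  329. ] [ 659.2   44.  -176.2] 0.25
[669.6 -29.8   4.9] 0.14
```

View pics/s7c.png

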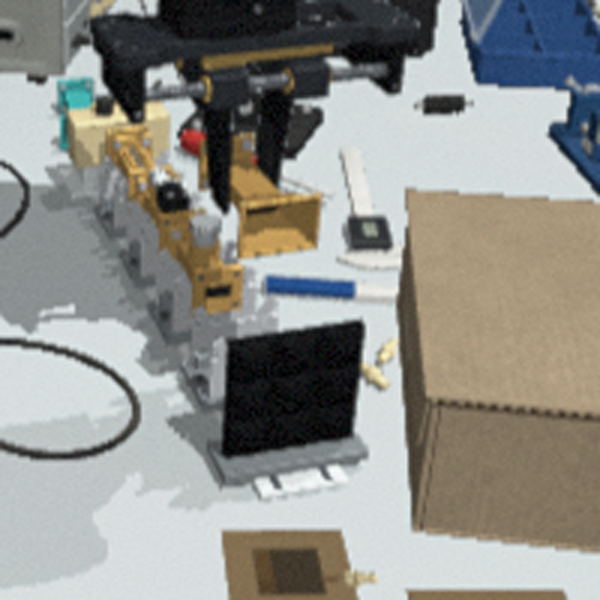

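Run:
```python
from fit import *
c=cap("side")
for u,v in((374,234),(420.7,227.3)): print(atz(c,(u,v),98))
for u,v in((374,271.5),(422,265)): print("bottom",atz(c,(u,v),14),atz(c,(u,v),20))
for p in((666.5,-41),): 
  for d in(-17,17): 
    for w in(-42,42): print(d,w,proj(c,[p[0]+w+.07*d,p[1]+d+.07*w,98]),proj(c,[p[0]+w+.07*d,p[1]+d+.07*w,14]))
```

```text
[623.35943478 -47.5586069   98.        ]
[709.61142395 -42.38126029  98.        ]
bottom [627.33255248 -46.13371392  14.        ] [625.14014809 -53.20451823  20.        ]
bottom [720.04482819 -43.89521948  14.        ] [716.69985304 -50.99385207  20.        ]
-17 -42 [376.06733931 238.35672407] [374.01753236 276.9645241 ]
-17 42 [422.09673757 231.36545525] [417.60187934 269.54680496]
17 -42 [372.18164488 227.43077334] [370.41777328 265.11501528]
17 42 [416.44067185 220.95181441] [412.41134029 258.21775052]
```

Run:
```python
from fit import *
ct=cap("top");cs=cap("side")
v=np.array([639.3,354.1]);a=np.radians(4.1);S=8
R=np.array([[np.cos(a),-np.sin(a)],[np.sin(a),np.cos(a)]])
def draw(c,img,u0,v0,w,h,S):
    im=cv2.resize(cv2.imread(img)[v0:v0+h,u0:u0+w],None,fx=S,fy=S,interpolation=cv2.INTER_CUBIC)
    im=cv2.convertScaleAbs(im,alpha=1.4)
    def L(pts,d,col):
        q=[]
        for x,y,z in pts:
            g=v+R@np.array([x,y-d]); q.append((proj(c,[*g,z+6])-[u0,v0]+.5)*S)
        cv2.polylines(im,[np.int32(q)],True,col,1,cv2.LINE_AA)
    for d in(158,238,318):
        L([(-36,-25,8),(36,-25,8),(36,25,8),(-36,25,8)],d,(0,255,0))
        for y in(-21,21): L([(-23,y,52),(-15,y,39),(15,y,39),(23,y,52)],d,(0,0,255))
    for y in(-17,17): L([(-42,y,92),(42,y,92),(42,y,8),(-42,y,8)],396,(255,0,255) if y<0 else (255,255,0))
    return im
A=draw(ct,"pics/top0.png",320,130,110,55,7); B=draw(cs,"pics/side0.png",335,190,110,85,7)
B=B[:, :770]
im=np.vstack([A,B]); im=cv2.resize(im,None,fx=600/im.shape[0],fy=600/im.shape[0]); cv2.imwrite("pics/ov.png",im); print(im.shape)
```

```text
(600, 471, 3)
```

View pics/ov.png

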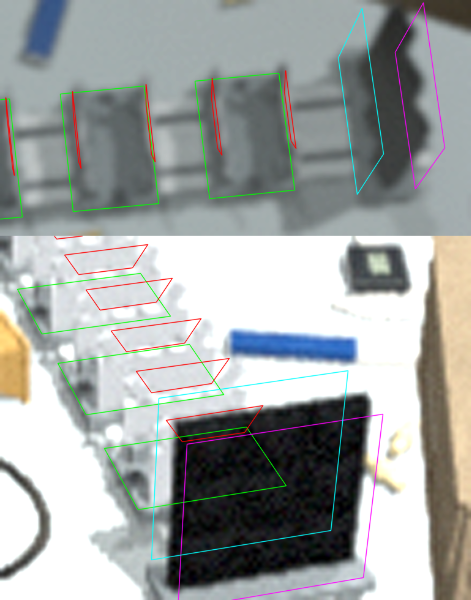

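Run:
```python
from fit import *
c=cap("top")
v=np.array([639.3,354.1]);a=np.radians(4.1)
R=np.array([[np.cos(a),-np.sin(a)],[np.sin(a),np.cos(a)]])
g=cv2.cvtColor(cv2.imread("pics/top0.png"),cv2.COLOR_BGR2GRAY).astype(np.float32)
# rectified view at foot-top height (z=14): x' along rail distance d, y' across
from scipy.ndimage import map_coordinates
def rect(z):
    d=np.arange(60,430,.5);w=np.arange(-60,60,.5);D,W=np.meshgrid(d,w[::-1])
    X=v[0]+np.cos(a)*W+np.sin(a)*D; Y=v[1]+np.sin(a)*W-np.cos(a)*D
    uv=np.array([proj(c,[x,y,z]) for x,y in zip(X.ravel(),Y.ravel())])
    return map_coordinates(g,[uv[:,1].reshape(X.shape),uv[:,0].reshape(X.shape)],order=3)
ims=[]
for z in(14,52):
    im=np.clip((rect(z)-30)*1.6,0,255).astype(np.uint8); im=cv2.merge([im]*3)
    for s in(78,158,238,318):
        for o in((-25,25) if z==14 else(-19.5,19.5)):
            x=int((s+o-60)*2); cv2.line(im,(x,0),(x,45),(0,255,0),1);cv2.line(im,(x,195),(x,239),(0,255,0),1)
    for o in(-17,17): x=int((396+o-60)*2); cv2.line(im,(x,0),(x,30),(0,0,255),1)
    for o in((-36,36) if z==14 else (-23,23)): y=int((60-o)*2); cv2.line(im,(0,y),(739,y),(255,160,0),1)
    ims.append(im)
cv2.imwrite("pics/rect.png",np.vstack(ims))
```

```text
(no output)
```

View pics/rect.png

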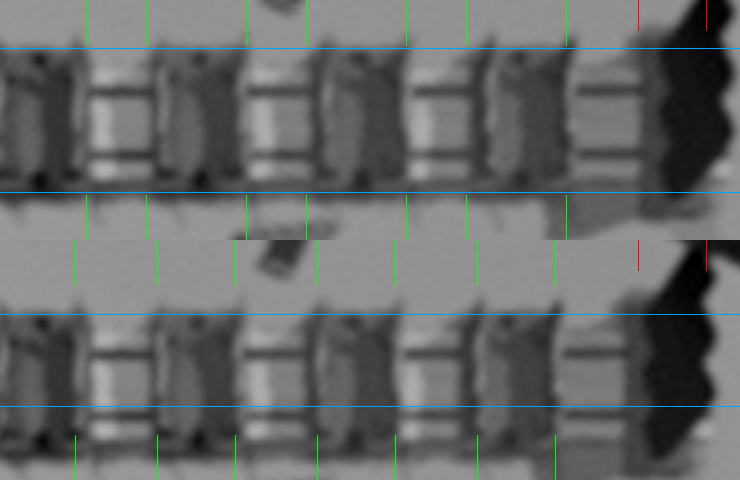

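The plate lines match the image to about 1 mm, and the foam front is well beyond the horn mouth's end. Lowering the horn.

```bash
python3 -m pendant '[[0.1,-0.6,0,0,-1],[0,0,-3,0,-1],[0,0,-3,0,-1],[0,0,-2,0,-1],[0,0,-1,0,-1],[0,0,0,0,-1],[0,0,0,0,-1]]'
```

```text
time: 27.4
ee_pos: [661.6, 37.6, 239.5]
eef_rot: [[-0.071, 0.997, 0.0], [0.997, 0.071, -0.0], [-0.0, 0.0, -1.0]]
wrist_force: [-0.3, -0.6, -1.1]
width: 23.9
gripper_force: 39.9
```

```bash
python3 -m pendant '[[0,0,-0.4,0,-1],[0,0,-0.3,0,-1],[0,0,-0.2,0,-1],[0,0,-0.15,0,-1],[0,0,-0.1,0,-1],[0,0,-0.05,0,-1],[0,0,0,0,-1]]'
```

```text
time: 27.98
ee_pos: [661.3, 37.8, 227.6]
eef_rot: [[-0.071, 0.997, 0.001], [0.997, 0.071, -0.0], [-0.0, 0.001, -1.0]]
wrist_force: [-1.2, 1.2, 3.4]
width: 23.7
gripper_force: 39.9
```

```bash
python3 -m pendant '[[0,0,0,0,0.05],[0,0,0,0,0.05],[0,0,0,0,0.05],[0,0,1,0,0.05],[0,0,3,0,0.05],[0,0,4,0,0.05],[0,0,4,0,0.05]]'
python3 -m pendant '[[-2,-3,0,0,0.05],[-2,-4,0,0,0.05],[-2,-4,0,0,0.05],[-2,-4,0,0,0.05],[-2,-4,0,0,0.05],[-2,-4,0,0,0.05],[-2,-4,0,0,0.05],[-2,-3,0,0,0.05],[0,0,0,0,0.05],[0,0,0,0,0.05]]'
python3 - <<'E'
from fit import *
from scipy.ndimage import map_coordinates
v=np.array([639.3,354.1]);a=np.radians(4.1)
c=cap("top","pics/top9.png");cap("side","pics/side9.png")
f=c["frame"][:,:,::-1].astype(np.float32)
d=np.arange(40,430,.5);w=np.arange(-50,50,.5);D,W=np.meshgrid(d,w[::-1])
X=v[0]+np.cos(a)*W+np.sin(a)*D; Y=v[1]+np.sin(a)*W-np.cos(a)*D
uv=np.array([proj(c,[x,y,52]) for x,y in zip(X.ravel(),Y.ravel())])
im=np.dstack([map_coordinates(f[...,k],[uv[:,1].reshape(X.shape),uv[:,0].reshape(X.shape)],order=3) for k in range(3)])
im=np.clip(im*1.6,0,255).astype(np.uint8)
for s in(78,158,238,318):
    for o in(-34,0,34): x=int((s+o-40)*2); cv2.line(im,(x,0),(x,30),(0,255,0),1)
b=cv2.imread("pics/side9.png")[140:275,310:440]; b=cv2.resize(b,(385,400),interpolation=cv2.INTER_CUBIC)
o=np.zeros((600,im.shape[1],3),np.uint8); o[:200]=im; o[200:,:385]=b
cv2.imwrite("pics/v9.png",o); print(o.shape)
E
```

```text
time: 28.57
ee_pos: [661.1, 37.7, 348.5]
eef_rot: [[-0.071, 0.997, -0.001], [0.997, 0.071, 0.0], [0.0, -0.001, -1.0]]
wrist_force: [-0.7, 0.1, 0.3]
width: 49.7
gripper_force: 0.0
time: 29.4
ee_pos: [508.6, -247.4, 347.8]
eef_rot: [[-0.068, 0.998, 0.001], [0.998, 0.068, -0.0], [-0.0, 0.001, -1.0]]
wrist_force: [-0.0, 1.1, 0.2]
width: 49.8
gripper_force: 0.0
(600, 780, 3)
```

View pics/v9.png

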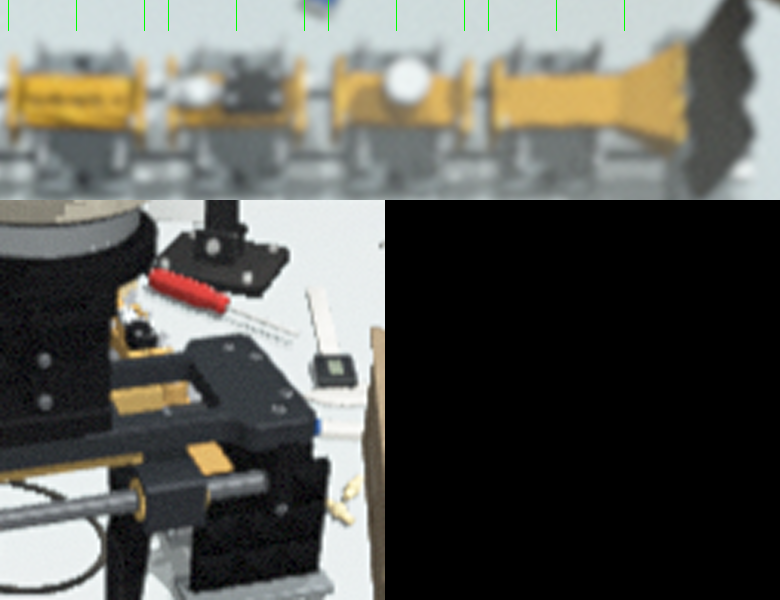

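Top view shows all four in order, with the horn mouth toward the foam. The filter and attenuator look about 2 mm toward the amplifier, so I'll quantify that.

Run:
```python
from fit import *
from scipy.ndimage import map_coordinates
c=cap("top"); v=np.array([639.3,354.1]);a=np.radians(4.1)
h=hsv(c).astype(np.float32); f0=cv2.cvtColor(cv2.imread("pics/top0.png"),cv2.COLOR_BGR2GRAY).astype(np.float32)
b=brass(c)
def band(img,w0,w1,z,d):
    W=np.arange(w0,w1,.5);D,Wg=np.meshgrid(d,W)
    X=v[0]+np.cos(a)*Wg+np.sin(a)*D; Y=v[1]+np.sin(a)*Wg-np.cos(a)*D
    uv=np.array([proj(c,[x,y,z]) for x,y in zip(X.ravel(),Y.ravel())])
    return map_coordinates(img,[uv[:,1].reshape(X.shape),uv[:,0].reshape(X.shape)],order=1).mean(0)
d=np.arange(30,440,.25)
p=band(f0,19,24,56,d); s=band(b,-9,9,52,d)
for S in(78,158,238,318):
    m=lambda o:(d>S+o-9)&(d<S+o+9)
    r=[]
    for o in(-19.5,19.5):
        k=p[m(o)];w=np.clip(np.percentile(k,70)-k,0,None);r.append((w*d[m(o)]).sum()/w.sum()-S)
    on=d[(s>.5)&(abs(d-S)<42)]
    print(S,"plates",np.round(r,1),"mid",round(np.mean(r),1),"part ends",on.min()-S,on.max()-S,"mid",(on.min()+on.max())/2-S)
```

```text
78 plates [-15.9  20.6] mid 2.3 part ends -34.0 34.0 mid 0.0
158 plates [-16.7  18.2] mid 0.7 part ends 24.5 32.25 mid 28.375
238 plates [-18.4  16.5] mid -0.9 part ends -31.25 35.75 mid 2.25
318 plates [-20.6  16.9] mid -1.8 part ends -32.0 41.75 mid 4.875
```

```bash
python3 -m pendant '[[-1.5,3,0,0,0.05],[-1.5,3,0,0,0.05],[-1.5,3,0,0,0.05],[-1.5,3,0,0,0.05],[-1,3,0,0,0.05],[0,3,0,0,0.05],[0,2,0,0,0.05],[0,0,0,0,0.05],[0,0,0,0,0.05],[0,0,0,0,0.05]]'
python3 - <<'E'
from fit import *
cap("side","pics/side10.png")
a=cv2.imread("pics/side10.png")[140:290,280:440]; cv2.imwrite("pics/s10c.png",cv2.resize(a,(640,600),interpolation=cv2.INTER_CUBIC))
E
```

```text
time: 30.38
ee_pos: [439.8, -45.4, 347.2]
eef_rot: [[-0.073, 0.997, 0.001], [0.997, 0.073, -0.0], [-0.0, 0.001, -1.0]]
wrist_force: [0.4, -0.1, -0.1]
width: 50.1
gripper_force: 0.0
```

View pics/s10c.png

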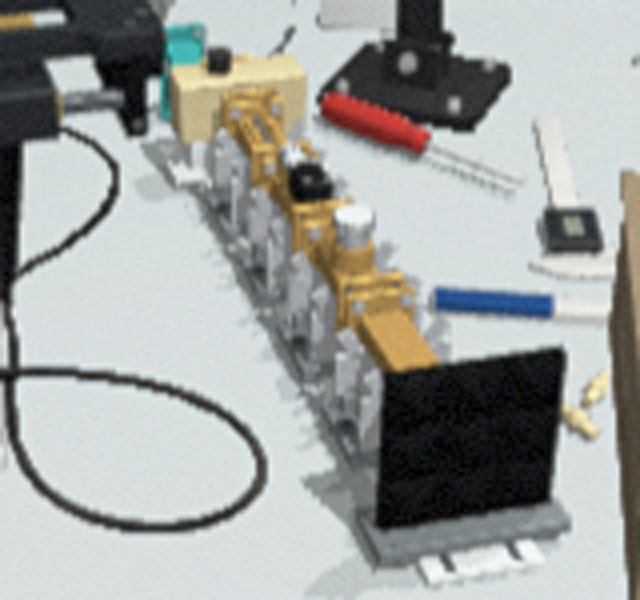

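All four parts lie level and in line from the amplifier (235,95) to the horn in front of the foam (400,340). The gripper touches nothing.

```bash
python3 -c "
from plant import arm
print(arm.job_done())"
```

```text
the job is handed in; nothing more can be done
None
```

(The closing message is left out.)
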